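# Clear the lock-box lid, then key the lock and hold it turned

### The arm

A 6-joint arm with a two-finger parallel gripper is mounted at the origin on the work surface. World frame = base frame: x ahead of the robot, y to its left, z up, the work surface at z = 0. Lengths are in m, angles in rad, forces in N, time in s.
With the tool pointing down it reaches from about 0.35 to 0.925 m from the base axis. Payload 6.4 kg.
Tool frame: the origin (TCP) lies at the very end of the fingers, on their centre line; the grasp point (between the pads) lies 19 mm behind it; x points along the fingers, y is the direction in which the jaws open and shut, and the axes are right-handed (so a half turn about x gives the same grasp; the last joint's range is limited). The gripper opens to 85 mm and grips with 20 to 120 N. Pads are 22 mm wide; open, the fingers measure 114 mm over their backs; the gripper's body (76 mm by 85 mm) begins 54 mm behind the grasp point. The pads swing forward as they close: fully open they stand 13 mm farther back than shut.
Start: joints at [1.084, 0.245, 1.558, -0, 1.339, -0.174], TCP at [0.2, 0.618, 0.206] pointing down, gripper open.
Joint ranges: [-3.13, 3.13], [-1.02, 2.26], [0.13, 2.54], [-0.95, 4.09], [0.21, 2.88], [-2.74, 2.74]. Speed limits (rad/s): [2.57, 2.57, 3.14, 3.14, 3.14, 3.14].

### API

Orientations are given as a unit quaternion [w, x, y, z].
In Python, from cell import bot gives the robot as it stands. The module is installed in compiled form; this text tells all that it offers.
- The arm moves only by the tool apply_moves, never from a script. Its argument "series" is one flat list of numbers, 5 for each row, row after row: the shift along the tool's x, y, z in mm, then the turn about the tool's x in degrees, then the finger opening in mm, from 0 to 85.4. In form: [tx, ty, tz, spin, gripper, tx, ty, tz, spin, gripper, ...]. A call has 1 to 12 rows; each row is the pose to reach, as a shift and turn from the pose measured when the call began, along the tool's axes at that moment; what a row does not reach only later rows make up. A row lasts 1/8 s, in which the tool goes at most 62.5 mm and 10.7 degrees, less where a joint would pass 70% of its speed; a pose out of reach is approached as far as the arm can. A call with a gripper value outside its range is refused whole. The fingers move at their own pace and stop on an object; "newtons" is the grip in N (left out, the last holds). Time passes only in rows, so rows that repeat a pose let the fingers close. It gives the time, the measured TCP pose, the force and the opening at its end, in the units of the state.
- bot.state(): the state, without advancing time (a new reading comes with each control period).
- bot.grab_frame(name): name is "scene" or "top"; returns a dict with "img" (420x560x3 uint8, blue, green, red), "vfov" (degrees; the focal length in pixels is half the picture's height over the tangent of half this angle, whatever the lens; pixels are square), "cx", "cy" (the principal point, pixels), "view" (4x4, takes a point from world to camera coordinates). Camera axes: x right, y down, z forward; pixel columns grow to the right and rows downward; lengths in m; the calibration is good to about 2 mm. A picture is of the moment at which its call begins. There is no depth.
- bot.finish_job(): hands the job in, once; it reports no verdict.
The state is a dict: "time_s": time; "joint_pos": joint angles; "joint_vel": joint speeds; "effort": joint torques, N m; "tool_pos": TCP position; "orientation": TCP orientation; "contact_force": force on the tool from outside, world axes, zero at the start; "wrist_torque": the same for the moment, N m; "opening": finger opening in m.
Only numpy, scipy, OpenCV 4.12 (cv2) and the standard library are available. Lean on these libraries where they do the work, as an engineer would, in place of code of your own. Each camera call takes 0.05 s, during which the arm holds its last target.

### The job

Use the scraper block, not the gripper itself, to sweep the three plaster chips off the lid of the steel lock box, then stand the scraper upright on the bench. Take the square-headed key from the key block and push it fully home into the lock in the lid, wiggling it as needed past the sticky pins, then turn it a quarter turn clockwise to the stop. The lock springs back, so finish while still gripping the key and holding it turned, ready for me to lift the lid; leave the round-headed key, the tin and the tape roll where they are.

Things in the scene. Friction and masses are not known exactly. Their poses are not given: they have to be found in the camera images.
- chest: Grey steel lock box, fixed, 210 (x) x 300 (y) x 110 mm high. Origin at the centre of its underside; x runs from the lock side to the hinge side, z up. The flat lid is its whole top, 110 mm up. The lock is in the lid, 65 mm to the -x side of the centre; its bezel, 31 mm across, stands 3 mm above the lid. A carry handle stands 27 mm out of the -x face, 48 mm above the bench.
- keyway (a point): Centre of the lock plug's brass face (22 mm across), 113 mm up; z up, x along the keyway; turns with the plug. The keyway, 11.5 (x) x 5.5 (y) mm, 34 deep, takes the key either way round; at rest it lies along the box's x. Three pins stand up to 3.2 mm into its +x end, 8, 14 and 20 mm down. They stick: some 15 N straight push each, less if the key is rocked along x; they stay where pushed.
- lock_plug (a joint): Angle of the lock plug: 0 at rest, growing clockwise seen from above to a stop at 1.571 (a quarter turn). Spring and friction take up to 0.11 N m; the spring turns it back when the key is let go. The key has about 0.15 rad of play in the keyway.
- key: The lock's key, 35 g, upright in a slot of the key block: square black head, steel blade down. Origin on its axis under the shoulder (on the block now; on the plug face when home); z up, x along the blade's width. Blade 10 (x) x 4 (y) mm, 28 long, tip rounded and thinned to 2.2; shoulder 18 x 8, z = 0 to 5; head 32 (x) x 10 (y), z = 5 to 39, gripped across y, with a ring slot at z = 29 to 35.
- spare_key: Another key, not for this lock: the same blade but a round black head, 34 mm across and 10 mm thick. It stands in the other slot of the key block and stays there. Origin and axes as for the key.
- key_block: Wooden block fixed to the bench, 130 (x) x 46 (y) x 48 mm high, origin at the centre of its underside. Two slots in its top, 30 mm to either side of the centre along its x, each 12.5 (x) x 6 (y) mm and 34 mm deep, hold the two keys.
- scraper: Scraper block, about 220 g, standing on its sole: flat steel-faced sole 120 (x) x 36 (y) x 12 mm, and on it an upright wooden grip 90 (x) x 24 (y) mm that reaches 56 mm above the bench. Origin at the centre of the sole's underside, z up. It starts on the bench on the side of the box away from the key block.
- chip1: Loose chip of plaster, five-sided, 32 mm across, 11 mm thick, 12 g, lying on the lid behind the lock, nearer the right (-y) end of the box. Origin at the centre of its underside.
- chip2: Loose chip of plaster, four-sided, 36 mm across, 10 mm thick, 12 g, lying on the lid behind the lock, near the middle. Origin at the centre of its underside.
- chip3: Loose chip of plaster, six-sided, 30 mm across, 12 mm thick, 12 g, lying on the lid behind the lock, nearer the left (+y) end of the box. Origin at the centre of its underside.
- tin: Steel tin, 74 mm across, 100 mm high, beyond the box, to the right; to be left alone. Origin at the centre of its underside.
- tape: Roll of tape, 100 mm across, 25 mm high, lying flat beyond the box, to the left; to be left alone. Origin at the centre of its underside.

How it is judged:
By the outcome, as a careful person would: the job done as asked, in the order asked, and still so for the second after the job is handed in, while the arm keeps its last pose, push and grip.
It also fails if it takes over 67 s, if anything falls off the work surface, if the arm or the gripper's body presses on something with over 40 N, if the wrist force passes 120 N, or if a joint passes its speed limit or range.

## Working session

There is one attempt and no reset: what is moved stays moved. The work goes in short steps, Python scripts to look and compute and a tool call to move; the robot and the scene stay as the last step left them, time stands still between calls to the robot, and variables do not carry over. Pictures are saved under pics/ and viewed, and the job is handed in when it is done.

Besides the shell and the picture viewer there is one more tool, called after "Call:" as name(argument=value, ...), one argument or row to a line, values as JSON. apply_moves: Moves the arm, as the interface text tells. Its arguments: {"type":"object","properties":{"series":{"type":"array","items":{"type":"number"}},"newtons":{"type":"number"}},"required":["series"]}

```bash
mkdir -p pics
cat > h.py <<'E'
import numpy as np, cv2
from cell import bot
def grab(n,fn=None):
    f=bot.grab_frame(n)
    if fn: cv2.imwrite('pics/'+fn,f['img'])
    return f
def K(f):
    h=f['img'].shape[0]; fl=h/2/np.tan(np.radians(f['vfov'])/2)
    return fl
def ray(f,u,v,z):
    fl=K(f); V=np.array(f['view']); R=V[:3,:3];t=V[:3,3]
    c=-R.T@t; d=R.T@np.array([(u-f['cx'])/fl,(v-f['cy'])/fl,1])
    return c+d*(z-c[2])/d[2]
def proj(f,p):
    fl=K(f); V=np.array(f['view']); q=V[:3,:3]@np.array(p)+V[:3,3]
    return np.array([f['cx']+fl*q[0]/q[2],f['cy']+fl*q[1]/q[2]])
E
python3 - <<'E'
from h import *
import pickle
for n in('scene','top'):
    f=grab(n,n+'0.png'); print(n,f['vfov'],f['cx'],f['cy'],np.round(f['view'],3).tolist(), K(f)); pickle.dump(f,open(n+'0.pkl','wb'))
print(bot.state())
E
```

```text
scene 51.422359801741266 274.2882198596252 210.62531293136334 [[-0.406, 0.914, -0.005, 0.236], [0.488, 0.212, -0.847, -0.196], [-0.773, -0.346, -0.532, 1.671], [0.0, 0.0, 0.0, 1.0]] 436.12996804157416
top 46.36017215792939 280.1227583387023 211.47374954219003 [[-0.021, -1.0, -0.02, 0.024], [-0.991, 0.023, -0.135, 0.578], [0.136, 0.017, -0.991, 1.124], [0.0, 0.0, 0.0, 1.0]] 490.43740665140115
{'time_s': 0.1, 'joint_pos': array([ 1.08390759e+00,  2.45743492e-01,  1.55889579e+00,  8.49439530e-07,
        1.33871211e+00, -1.74131373e-01]), 'joint_vel': array([-0.0003429 , -0.00298806, -0.00326831,  0.0007726 ,  0.00221068,
        0.00031896]), 'effort': array([-2.53013668e-04, -4.30677295e+01, -3.27126539e+01, -1.18281246e-04,
        2.90986238e-03,  7.20063923e-06]), 'tool_pos': array([0.19974752, 0.61797174, 0.20548906]), 'orientation': array([ 0.69827614,  0.10953827,  0.69868028, -0.11071438]), 'contact_force': array([-0.19227338, -0.10423796,  0.53801583]), 'wrist_torque': array([ 0.00788666,  0.01202431, -0.00102536]), 'opening': 0.08553483848546858}
```

View pics/scene0.png

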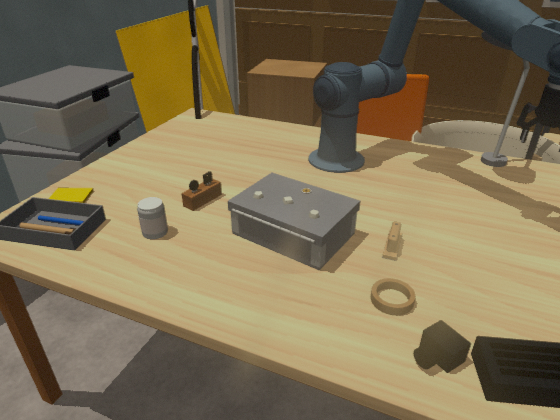

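View pics/top0.png

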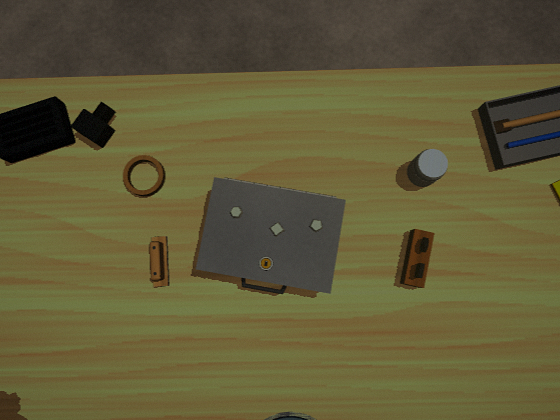

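The overview shows the box near top-view px (270,235), with the scraper at (159,262), the key block at (415,258), the tin at (430,165) and the tape at (144,176). I'll enlarge these.

Run:
```python
import cv2
t=cv2.imread('pics/top0.png'); s=cv2.imread('pics/scene0.png')
def c(im,x0,y0,x1,y1,k,fn): cv2.imwrite('pics/'+fn,cv2.resize(im[y0:y1,x0:x1],None,fx=k,fy=k,interpolation=cv2.INTER_CUBIC))
c(t,185,170,355,300,4.5,'c1.png')
c(t,385,220,445,300,7,'c2.png')
c(t,135,225,185,295,8,'c3.png')
c(s,175,160,235,215,10,'c4.png')
```

```text
(no output)
```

View pics/c1.png

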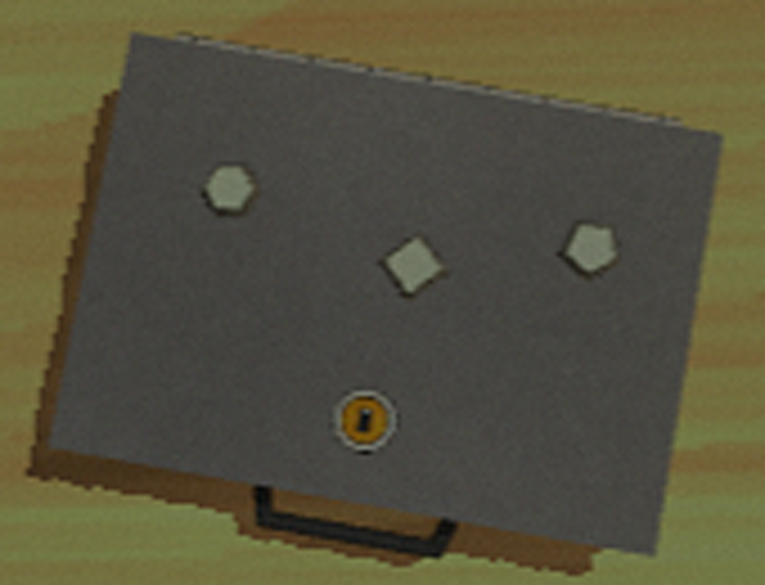

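View pics/c2.png

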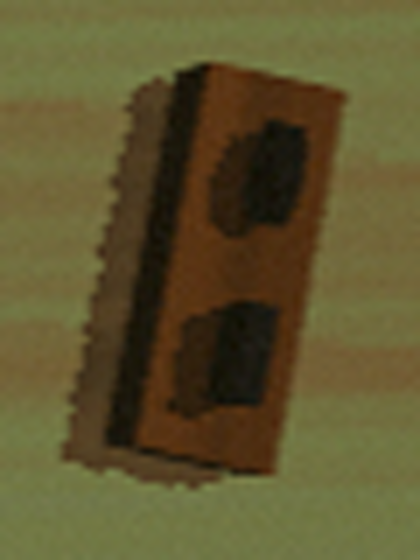

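View pics/c3.png

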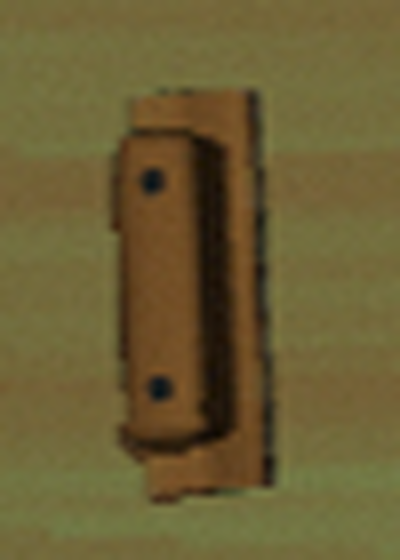

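View pics/c4.png

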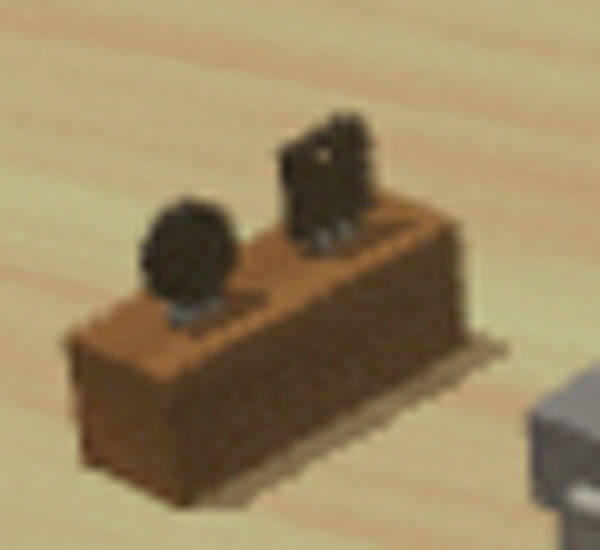

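```bash
cat > m.py <<'E'
from h import *
import pickle
f=pickle.load(open('top0.pkl','rb')); g=pickle.load(open('scene0.pkl','rb'))
def C(p,k,o): return (np.array(p)+.5)/k-.5+np.array(o)
def W(ps,k,o,z): return np.array([ray(f,*C(p,k,o),z) for p in ps])
E
python3 - <<'E'
from m import *
np.set_printoptions(precision=4,suppress=True)
def rep(n,q):
    e=[np.linalg.norm(q[i]-q[(i+1)%4]) for i in range(4)]
    print(n,q[:,:2].tolist(),'sides',np.array(e),'c',q.mean(0))
    for i in range(4):
        d=q[(i+1)%4]-q[i]; print('  ang',np.degrees(np.arctan2(d[1],d[0])))
o1=(185,170)
rep('lid',W([(132,33),(722,135),(655,555),(50,446)],4.5,o1,.11))
print('lock',W([(365,420)],4.5,o1,.113), 'slot',W([(366,408),(364,432)],4.5,o1,.113))
print('chips',W([(590,249),(413,265),(230,189)],4.5,o1,.12))
rep('kb',W([(210,63),(345,95),(273,473),(135,445)],7,(385,220),.048))
print('keys spare,key top',W([(278,172),(246,353)],7,(385,220),.085))
rep('sole',W([(130,95),(256,90),(272,485),(150,500)],8,(135,225),.012))
rep('grip',W([(125,133),(194,135),(206,435),(130,440)],8,(135,225),.056))
print('screws',W([(152,181),(160,388)],8,(135,225),.056))
E
```

```text
lid [[0.6507802305449039, 0.1578639498472705], [0.5919669939830536, -0.135025194863232], [0.3874409187278491, -0.09483470225206002], [0.44595019292611726, 0.19856579097609373]] sides [0.2987 0.2084 0.2992 0.2088] c [0.519  0.0316 0.11  ]
  ang -101.35420551211025
  ang 168.8827172292534
  ang 78.72214698689113
  ang -11.238863389578627
lock [[0.4552 0.0441 0.113 ]] slot [[0.461  0.0435 0.113 ]
 [0.4494 0.0447 0.113 ]]
chips [[ 0.5356 -0.0675  0.12  ]
 [ 0.5298  0.019   0.12  ]
 [ 0.5693  0.1082  0.12  ]]
kb [[0.5295949281734018, -0.3011940161327277], [0.5179092729997915, -0.3451852931809336], [0.39436242205526983, -0.3139526736733699], [0.4043527292363569, -0.26947306268561094]] sides [0.0455 0.1274 0.0456 0.1292] c [ 0.4616 -0.3075  0.048 ]
  ang -104.87625648612239
  ang 165.81287570212922
  ang 77.341203589484
  ang -14.212813985673748
keys spare,key top [[ 0.4905 -0.3114  0.085 ]
 [ 0.4331 -0.2978  0.085 ]]
sole [[0.528366187899491, 0.32686848613653074], [0.5290241572551708, 0.2885006934461359], [0.4104883189078047, 0.28242464648188426], [0.40679986412731534, 0.3190222746777382]] sides [0.0384 0.1187 0.0368 0.1218] c [0.4687 0.3042 0.012 ]
  ang -89.01753086273912
  ang -177.0656349487745
  ang 95.75506391797325
  ang 3.6928986483079767
grip [[0.5132734336329121, 0.315649679666134], [0.5122400269304364, 0.2954255383604696], [0.4255237213964669, 0.2908313467567742], [0.4245499368679059, 0.3128442678157515]] sides [0.0203 0.0868 0.022  0.0888] c [0.4689 0.3037 0.056 ]
  ang -92.92513736389901
  ang -176.96733016237587
  ang 92.5329392568537
  ang 1.811072914641142
screws [[0.4991 0.3075 0.056 ]
 [0.4393 0.3044 0.056 ]]
```

```bash
cat >> h.py <<'E'
from scipy.spatial.transform import Rotation as Ro
def pose():
    s=bot.state(); q=s['orientation']; R=Ro.from_quat([q[1],q[2],q[3],q[0]]).as_matrix()
    return s,np.array(s['tool_pos']),R
def yaw(R): return np.degrees(np.arctan2(R[1,1],R[0,1]))  # direction of tool y (jaw)
def to(p,jaw=None):
    """rows' shift in tool mm & spin deg, to world TCP p and jaw(y) dir deg"""
    s,t,R=pose(); d=R.T@(np.array(p)-t)*1000
    sp=None
    if jaw is not None:
        sp=-(jaw-yaw(R)); sp=(sp+180)%360-180   # tool x points down
    return np.round(d,1),None if sp is None else round(sp,1)
def st():
    s,t,R=pose(); print('t',round(s['time_s'],2),'p',np.round(t*1000,1),'jaw',round(yaw(R),1),'F',np.round(s['contact_force'],1),'M',np.round(s['wrist_torque'],2),'op',round(s['opening']*1000,1),'q',np.round(s['joint_pos'],2)); return s,t,R
E
python3 - <<'E'
from m import *
from h import *
np.set_printoptions(precision=4,suppress=True)
s,t,R=st(); print(R)
a=93.
print(to((.4689,.304,.12),a),to((.4689,.304,.12),a-180),to((.4689,.304,.02),a))
# check with the scene camera: predicted pixels
def P(c,yw,q): 
    r=np.radians(yw); return np.array([c[0]+np.cos(r)*q[0]-np.sin(r)*q[1],c[1]+np.sin(r)*q[0]+np.cos(r)*q[1],q[2]])
im=g['img'].copy(); it=f['img'].copy()
big=cv2.resize(im[150:270,170:430],None,fx=3,fy=3,interpolation=2)
bt=cv2.resize(it[160:305,130:450],None,fx=2.5,fy=2.5,interpolation=2)
L=[]
for c,y,pts in [((.519,.0316),-11.2,[(sx*.105,sy*.15,z) for sx in(1,-1) for sy in (1,-1) for z in(0,.11)]+[(-.065,0,.113)]),
 ((.4616,-.3075),-14,[(sx*.065,sy*.023,z) for sx in(1,-1) for sy in (1,-1) for z in(0,.048)]+[(-.03,0,.087),(-.046,0,.087),(-.014,0,.087)]),
 ((.4688,.304),3,[(sx*.06,sy*.018,.012) for sx in(1,-1) for sy in (1,-1)]+[(sx*.045,sy*.012,.056) for sx in(1,-1) for sy in (1,-1)])]:
  for q in pts:
    w=P(c,y,q); u=(proj(g,w)-[170,150]+.5)*3; cv2.circle(big,tuple(int(v) for v in u),1,(0,0,255),-1)
    u=(proj(f,w)-[130,160]+.5)*2.5; cv2.circle(bt,tuple(int(v) for v in u),1,(0,0,255),-1)
cv2.imwrite('pics/ov.png',big);cv2.imwrite('pics/ovt.png',bt)
E
```

```text
t 0.1 p [199.7 618.  205.5] jaw 72.1 F [-0.2 -0.1  0.5] M [ 0.01  0.01 -0.  ] op 85.5 q [ 1.08  0.25  1.56  0.    1.34 -0.17]
[[-0.0008  0.3077  0.9515]
 [-0.0016  0.9515 -0.3077]
 [-1.     -0.0017 -0.0003]]
(array([  85.8, -215.8,  352.7]), np.float64(-20.9)) (array([  85.8, -215.8,  352.7]), np.float64(159.1)) (array([ 185.8, -215.6,  352.8]), np.float64(-20.9))
```

View pics/ov.png

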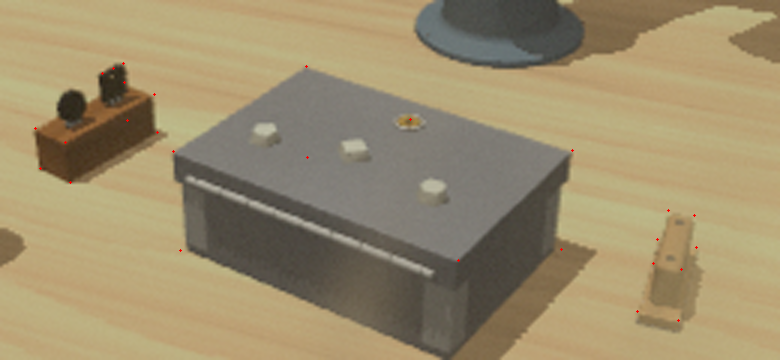

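View pics/ovt.png

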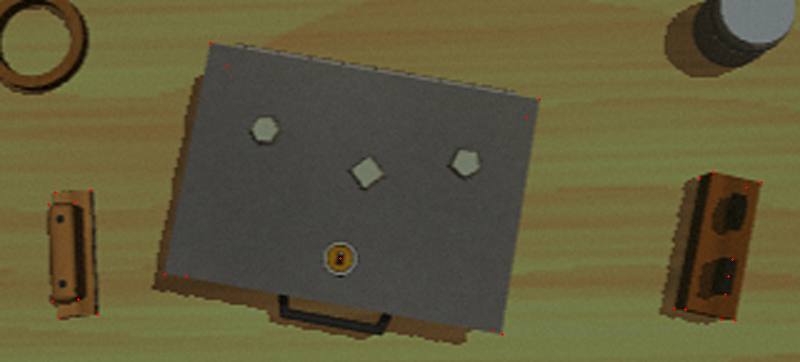

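Call:
apply_moves(
  series=[85.8, -215.8, 352.7, -20.9, 85, 85.8, -215.8, 352.7, -20.9, 85, 85.8, -215.8, 352.7, -20.9, 85, 85.8, -215.8, 352.7, -20.9, 85, 85.8, -215.8, 352.7, -20.9, 85, 85.8, -215.8, 352.7, -20.9, 85, 85.8, -215.8, 352.7, -20.9, 85, 85.8, -215.8, 352.7, -20.9, 85, 85.8, -215.8, 352.7, -20.9, 85, 85.8, -215.8, 352.7, -20.9, 85],
  newtons=60,
)

```text
time_s: 1.35
tool_pos: [0.4682, 0.305, 0.1202]
orientation: [0.707, -0.019, 0.707, 0.019]
contact_force: [0.7, -0.7, 0.8]
opening: 0.0852
```

Run:
```python
from h import *
st(); print(to((.4689,.304,.018),93))
f=grab('top'); im=f['img'][210:310,90:240]; cv2.imwrite('pics/a1.png',cv2.resize(im,None,fx=5,fy=5,interpolation=2))
```

```text
t 1.35 p [468.2 305.  120.2] jaw 93.1 F [ 0.7 -0.7  0.8] M [ 0.   -0.05  0.02] op 85.2 q [ 0.38  0.13  1.86 -0.    1.16 -1.25]
(array([102.2,  -0.9,   0.7]), np.float64(0.1))
```

View pics/a1.png

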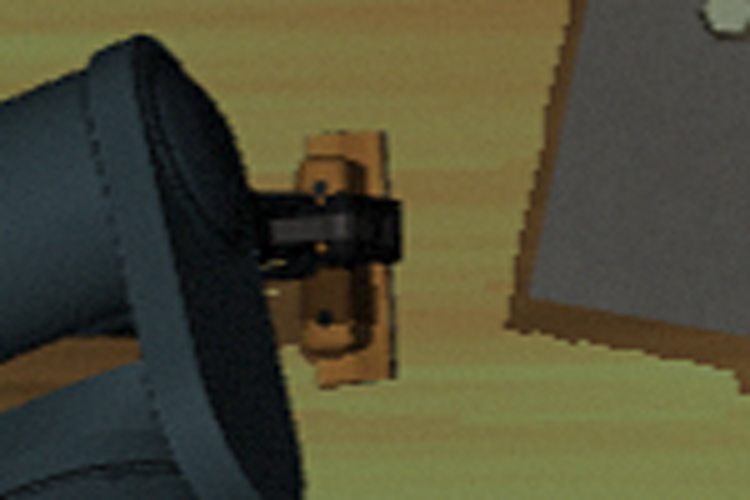

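The fingers straddle the scraper grip, which sits around px (155,262) in the full frame. Next I descend and close.

Call:
apply_moves(
  series=[50, -0.9, 0.7, 0, 85, 90, -0.9, 0.7, 0, 85, 102, -0.9, 0.7, 0, 85, 102, -0.9, 0.7, 0, 85, 102, -0.9, 0.7, 0, 20, 102, -0.9, 0.7, 0, 15, 102, -0.9, 0.7, 0, 15, 102, -0.9, 0.7, 0, 15, 102, -0.9, 0.7, 0, 15, 102, -0.9, 0.7, 0, 15],
  newtons=80,
)

```text
time_s: 2.65
tool_pos: [0.4696, 0.3045, 0.0193]
orientation: [0.707, -0.019, 0.707, 0.019]
contact_force: [-2.3, 0.7, 5.4]
opening: 0.0222
```

Run:
```python
from h import *
st()
```

```text
t 2.65 p [469.6 304.5  19.3] jaw 93.1 F [-2.3  0.7  5.4] M [ 0.05  0.29 -0.04] op 22.2 q [ 0.37  0.28  1.89 -0.    0.96 -1.25]
```

```bash
cat >> h.py <<'E'
def box(x,y,z,c=(.519,.0316),a=-11.2):
    r=np.radians(a); return np.array([c[0]+np.cos(r)*x-np.sin(r)*y,c[1]+np.sin(r)*x+np.cos(r)*y,z])
E
python3 - <<'E'
from h import *
for p in [(.025,.128,.19),(.025,.128,.131)]: print(box(*p),to(box(*p),78.9))
E
```

```text
[0.56838588 0.1523064  0.19      ] (array([-170.6, -157.4,   90.6]), np.float64(14.2))
[0.56838588 0.1523064  0.131     ] (array([-111.6, -157.4,   90.6]), np.float64(14.2))
```

Call:
apply_moves(
  series=[-40, 0, 0, 0, 15, -100, 0, 0, 0, 15, -160, 0, 0, 0, 15, -171, -50, 30, 5, 15, -171, -100, 60, 10, 15, -171, -145, 80, 14.2, 15, -171, -157.4, 90.6, 14.2, 15, -171, -157.4, 90.6, 14.2, 15, -171, -157.4, 90.6, 14.2, 15],
)

```text
time_s: 3.78
tool_pos: [0.5675, 0.1534, 0.1899]
orientation: [0.704, 0.068, 0.704, -0.068]
contact_force: [0.7, 0.0, -2.6]
opening: 0.0217
```

Run:
```python
from h import *
st()
for p in [(.025,.128,.1305)]: print(to(box(*p),78.9))
f=grab('scene'); im=f['img'][110:260,200:420]; cv2.imwrite('pics/a2.png',cv2.resize(im,None,fx=3.5,fy=3.5,interpolation=2))
```

```text
t 3.77 p [567.5 153.4 189.9] jaw 79.0 F [ 0.7  0.  -2.6] M [-0.03  0.07  0.02] op 21.7 q [ 0.07  0.12  1.74 -0.    1.29 -1.31]
(array([59.4, -0.9,  1.2]), np.float64(0.1))
```

View pics/a2.png

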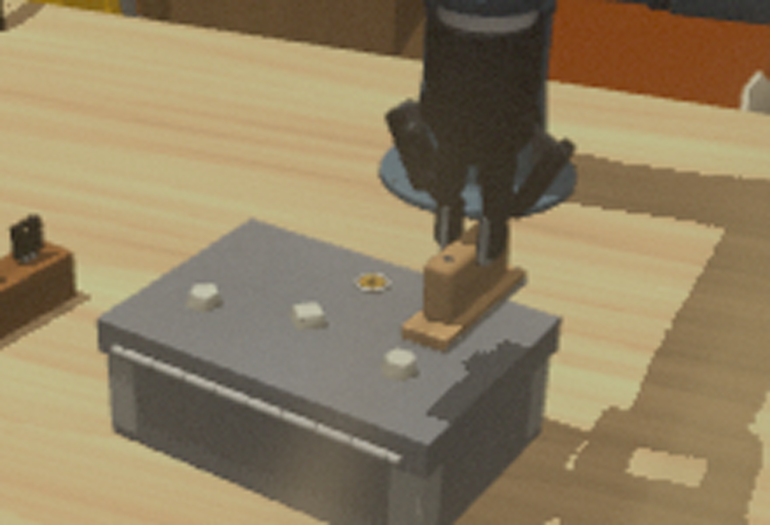

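Call:
apply_moves(
  series=[40, -0.9, 1.2, 0, 15, 57, -0.9, 1.2, 0, 15, 59.2, -0.9, 1.2, 0, 15, 59.2, -0.9, 1.2, 0, 15, 59.2, -12, 1.2, 0, 15, 59.2, -30, 1.2, 0, 15, 59.2, -50, 1.2, 0, 15, 59.2, -70, 1.2, 0, 15, 59.2, -90, 1.2, 0, 15, 59.2, -110, 1.2, 0, 15, 59.2, -130, 1.2, 0, 15, 59.2, -150, 1.2, 0, 15],
)

```text
time_s: 5.32
tool_pos: [0.5397, 0.0048, 0.1308]
orientation: [0.704, 0.068, 0.704, -0.068]
contact_force: [0.1, 1.2, -2.8]
opening: 0.0219
```

Run:
```python
from h import *
st()
for p in [(.025,-.155,.1305)]: print(to(box(*p),78.9))
f=grab('scene'); im=f['img'][110:260,200:420]; cv2.imwrite('pics/a3.png',cv2.resize(im,None,fx=3.5,fy=3.5,interpolation=2))
```

```text
t 5.33 p [539.7   4.8 130.8] jaw 79.0 F [ 0.1  1.2 -2.8] M [ 0.04 -0.01  0.02] op 21.9 q [-0.2   0.07  1.9  -0.    1.17 -1.58]
(array([   0.4, -132.7,   -0.9]), np.float64(0.1))
```

View pics/a3.png

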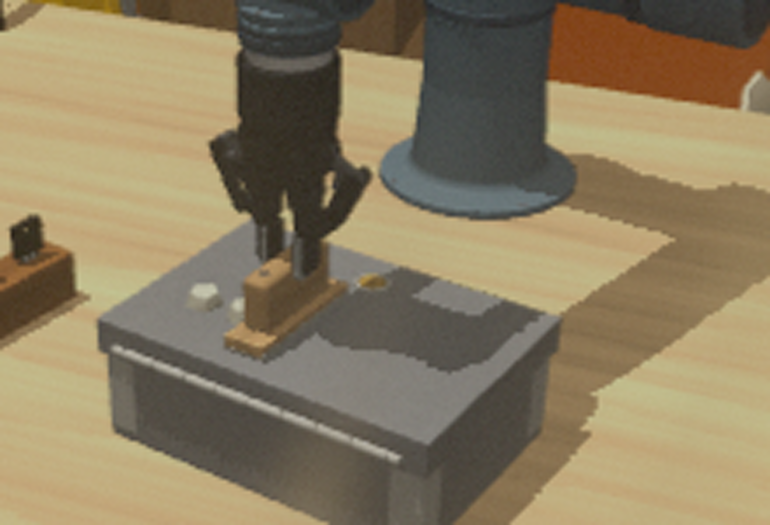

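The chips are being pushed ahead of the sole. I'll carry on over the edge.

Call:
apply_moves(
  series=[0.4, -18, -0.5, 0, 15, 0.4, -36, -0.5, 0, 15, 0.4, -54, -0.5, 0, 15, 0.4, -70, -0.5, 0, 15, 0.4, -84, -0.5, 0, 15, 0.4, -96, -0.5, 0, 15, 0.4, -108, -0.5, 0, 15, 0.4, -120, -0.5, 0, 15, 0.4, -130, -0.5, 0, 15, 0.4, -138, -0.5, 0, 15, 0.4, -138, -0.5, 0, 15],
)

```text
time_s: 6.75
tool_pos: [0.5124, -0.133, 0.1307]
orientation: [0.704, 0.068, 0.704, -0.069]
contact_force: [-0.6, -0.7, -2.7]
opening: 0.0217
```

Run:
```python
from h import *
st()
f=grab('scene'); im=f['img'][110:260,180:400]; cv2.imwrite('pics/a4.png',cv2.resize(im,None,fx=3.5,fy=3.5,interpolation=2))
f=grab('top'); im=f['img'][160:310,190:450]; cv2.imwrite('pics/a5.png',cv2.resize(im,None,fx=3,fy=3,interpolation=2))
```

```text
t 6.75 p [ 512.4 -133.   130.7] jaw 78.9 F [-0.6 -0.7 -2.7] M [-0.    0.03  0.04] op 21.7 q [-0.47  0.05  1.93 -0.    1.17 -1.84]
```

View pics/a4.png

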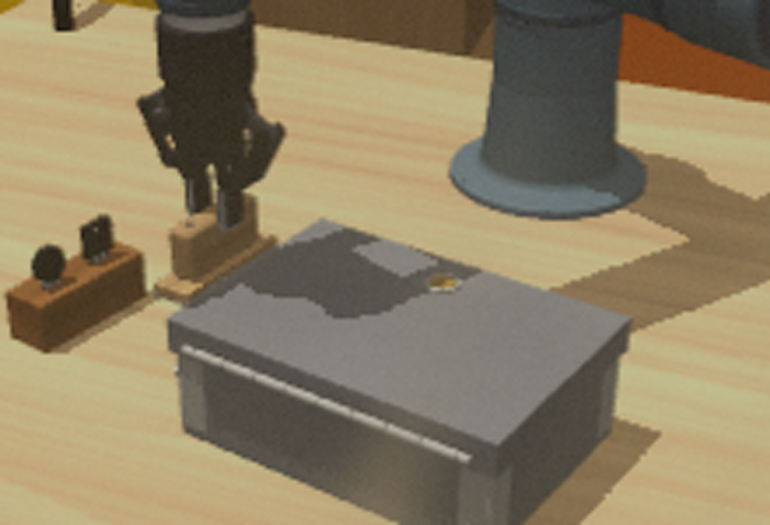

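View pics/a5.png

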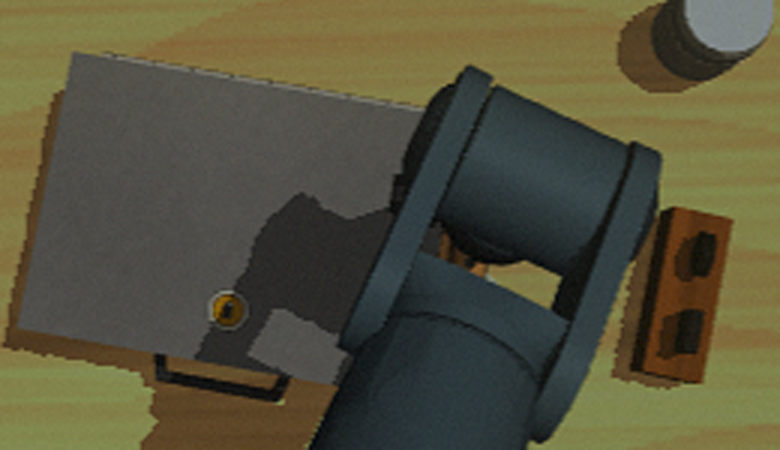

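Run:
```python
from h import *
print(to((.469,.304,.18),93),to((.469,.304,.0195),93))
```

```text
(array([ -50.1,  419.8, -126.5]), np.float64(-14.1)) (array([ 110.4,  420.1, -126.4]), np.float64(-14.1))
```

Call:
apply_moves(
  series=[-45, 0, 0, 0, 15, -50, 50, -15, -3, 15, -50, 112, -30, -6, 15, -50, 174, -50, -9, 15, -50, 236, -70, -12, 15, -50, 298, -90, -14, 15, -50, 360, -110, -14, 15, -50, 405, -122, -14, 15, -50, 419.8, -126.5, -14, 15, -50, 419.8, -126.5, -14, 15, -50, 419.8, -126.5, -14, 15],
)

```text
time_s: 8.22
tool_pos: [0.4691, 0.3029, 0.1798]
orientation: [0.706, -0.018, 0.707, 0.017]
contact_force: [0.2, -0.1, -2.8]
opening: 0.0215
```

Run:
```python
from h import *
st(); print(to((.469,.304,.0205),93))
f=grab('scene'); im=f['img'][130:280,160:420]; cv2.imwrite('pics/a6.png',cv2.resize(im,None,fx=3,fy=3,interpolation=2))
f=grab('top'); im=f['img'][160:310,190:450]; cv2.imwrite('pics/a7.png',cv2.resize(im,None,fx=3,fy=3,interpolation=2))
```

```text
t 8.22 p [469.1 302.9 179.8] jaw 92.8 F [ 0.2 -0.1 -2.8] M [-0.01 -0.06 -0.03] op 21.5 q [ 0.37  0.06  1.82 -0.    1.27 -1.25]
(array([1.593e+02, 1.500e+00, 1.000e-01]), np.float64(-0.2))
```

View pics/a6.png

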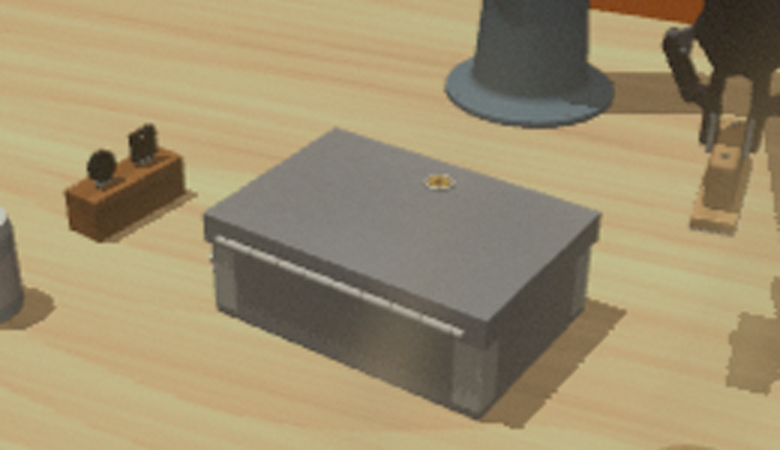

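View pics/a7.png

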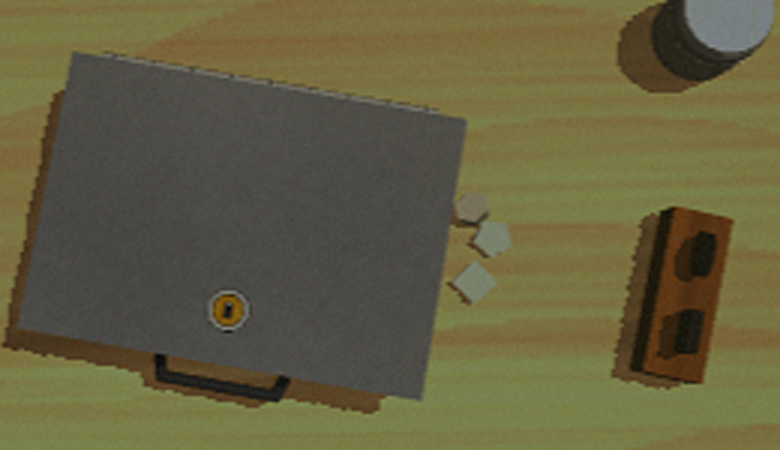

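All three chips lie on the bench at the right end of the box, and the lid is clear. Next I set the scraper down.

Call:
apply_moves(
  series=[60, 1.5, 0, 0, 15, 115, 1.5, 0, 0, 15, 150, 1.5, 0, 0, 15, 158, 1.5, 0, 0, 15, 160.3, 1.5, 0, 0, 15, 160.3, 1.5, 0, 0, 15, 160.3, 1.5, 0, 0, 85, 160.3, 1.5, 0, 0, 85, 160.3, 1.5, 0, 0, 85, 160.3, 1.5, 0, 0, 85, 160.3, 1.5, 0, 0, 85],
)

```text
time_s: 9.7
tool_pos: [0.4691, 0.3039, 0.0196]
orientation: [0.707, -0.018, 0.707, 0.017]
contact_force: [-0.2, 0.4, -0.1]
opening: 0.085
```

Run:
```python
from h import *
st(); print(to((.4325,-.3,.2),76))
```

```text
t 9.7 p [469.1 303.9  19.6] jaw 92.8 F [-0.2  0.4 -0.1] M [0.01 0.03 0.03] op 85.0 q [ 0.37  0.28  1.89 -0.    0.97 -1.25]
(array([-179.2, -601.7,  -66.3]), np.float64(16.8))
```

Call:
apply_moves(
  series=[-30, 0, 0, 0, 85, -90, 0, 0, 0, 85, -150, 0, 0, 0, 85, -180, -50, -5, 2, 60, -180, -112, -12, 5, 40, -180, -174, -20, 8, 40, -180, -236, -27, 11, 40, -180, -298, -34, 14, 40, -180, -360, -41, 16.8, 40, -180, -422, -48, 16.8, 40, -180, -484, -55, 16.8, 40, -180, -546, -62, 16.8, 40],
)

```text
time_s: 11.2
tool_pos: [0.4336, -0.2462, 0.2009]
orientation: [0.702, 0.085, 0.702, -0.087]
contact_force: [0.8, 1.0, 0.0]
opening: 0.0398
```

Run:
```python
from h import *
st(); print(to((.4325,-.3,.13),76))
f=grab('scene'); im=f['img'][130:280,160:420]; cv2.imwrite('pics/b1.png',cv2.resize(im,None,fx=3,fy=3,interpolation=2))
im=f['img'][180:280,350:450]; cv2.imwrite('pics/b2.png',cv2.resize(im,None,fx=4,fy=4,interpolation=2))
```

```text
t 11.2 p [ 433.6 -246.2  200.9] jaw 76.0 F [0.8 1.  0. ] M [ 0.02  0.01 -0.02] op 39.8 q [-0.74 -0.11  1.94 -0.    1.31 -2.07]
(array([ 71. , -52.3,  11.9]), np.float64(-0.0))
```

View pics/b2.png

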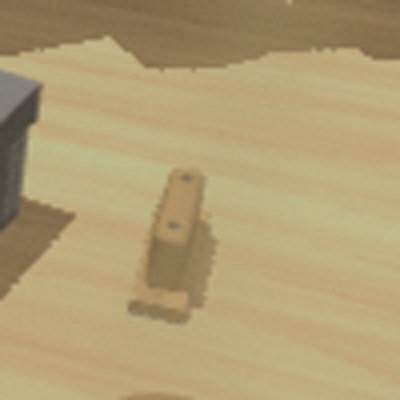

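Call:
apply_moves(
  series=[20, -40, 10, 0, 40, 55, -52.3, 11.9, 0, 40, 71, -52.3, 11.9, 0, 40, 71, -52.3, 11.9, 0, 40, 71, -52.3, 11.9, 0, 40],
)

```text
time_s: 11.88
tool_pos: [0.4322, -0.3067, 0.1319]
orientation: [0.702, 0.085, 0.701, -0.091]
contact_force: [-0.2, -0.3, 0.8]
opening: 0.0402
```

Run:
```python
from h import *
st(); print(to((.4325,-.3,.056),76))
f=grab('scene'); im=f['img'][110:220,150:270]; cv2.imwrite('pics/b3.png',cv2.resize(im,None,fx=5,fy=5,interpolation=2))
f=grab('top'); im=f['img'][220:300,380:460]; cv2.imwrite('pics/b4.png',cv2.resize(im,None,fx=7,fy=7,interpolation=2))
```

```text
t 11.88 p [ 432.2 -306.7  131.9] jaw 75.7 F [-0.2 -0.3  0.8] M [-0.01  0.02 -0.01] op 40.2 q [-0.83  0.04  1.93 -0.01  1.16 -2.15]
(array([75.9,  7.2, -1.6]), np.float64(-0.3))
```

View pics/b3.png

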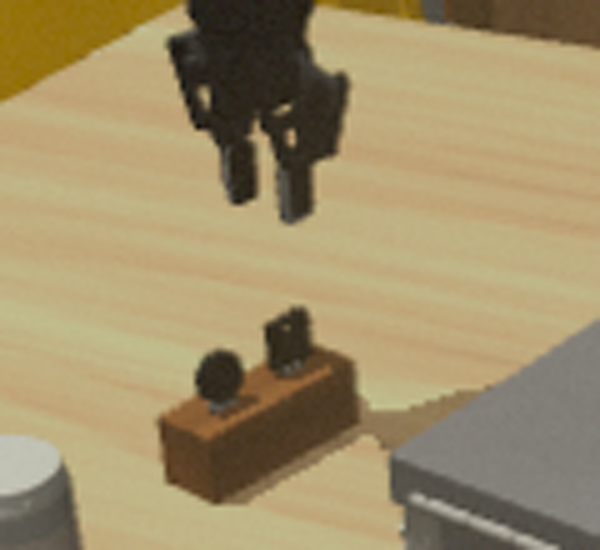

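View pics/b4.png

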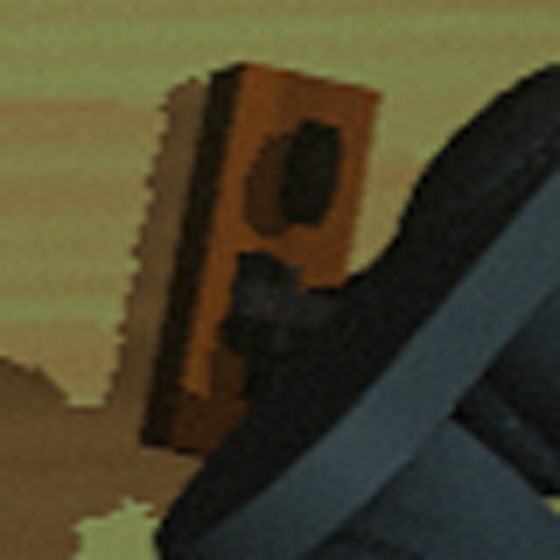

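Call:
apply_moves(
  series=[10, 7.2, -1.6, -0.3, 40, 30, 7.2, -1.6, -0.3, 40, 55, 7.2, -1.6, -0.3, 40, 70, 7.2, -1.6, -0.3, 40, 75, 7.2, -1.6, -0.3, 40, 75.9, 7.2, -1.6, -0.3, 40, 75.9, 7.2, -1.6, -0.3, 40],
)

```text
time_s: 12.85
tool_pos: [0.4332, -0.3008, 0.0571]
orientation: [0.703, 0.082, 0.701, -0.089]
contact_force: [-0.8, 0.4, 0.0]
opening: 0.04
```

Run:
```python
from h import *
st(); print(to((.4325,-.3,.056),76))
f=grab('scene'); im=f['img'][130:220,160:260]; cv2.imwrite('pics/b5.png',cv2.resize(im,None,fx=7,fy=6,interpolation=2))
```

```text
t 12.85 p [ 433.2 -300.8   57.1] jaw 76.0 F [-0.8  0.4  0. ] M [ 0.03 -0.03 -0.04] op 40.0 q [-0.82  0.15  1.97 -0.01  1.01 -2.14]
(array([ 1.1,  0.6, -0.8]), np.float64(0.0))
```

View pics/b5.png

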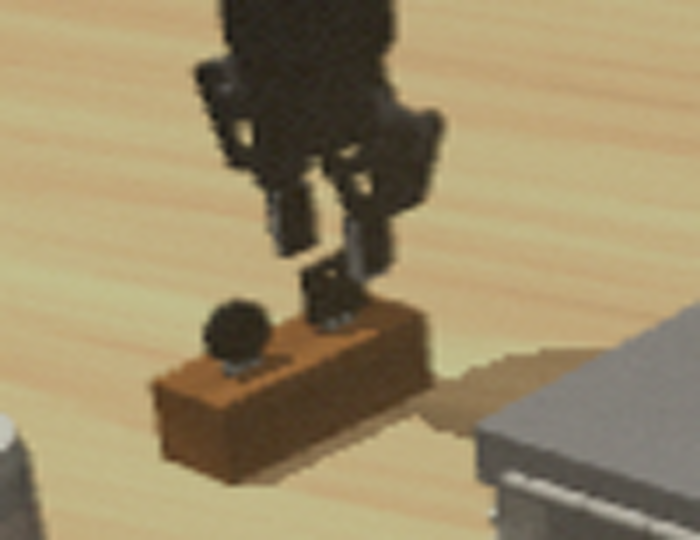

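Run:
```python
from h import *
s,t,R=pose(); f=grab('scene')
for k in (-.028,-.02,0,.02,.028):
  for dz in(0,.01):
    p=t+R[:,1]*k+[0,0,dz]; print(k,dz,np.round((proj(f,p)-[160,130]+.5)*[7,6]))
for q in [(-.046,0),(-.014,0)]:
  for z in (.053,.087): print('key',z,np.round((proj(f,box(q[0],q[1],z,(.4616,-.3075),-14))-[160,130]+.5)*[7,6]))
```

```text
-0.028 0 [296. 292.]
-0.028 0.01 [294. 275.]
-0.02 0 [308. 296.]
-0.02 0.01 [306. 280.]
0 0 [338. 307.]
0 0.01 [336. 290.]
0.02 0 [369. 318.]
0.02 0.01 [367. 301.]
0.028 0 [382. 322.]
0.028 0.01 [380. 306.]
key 0.053 [365. 302.]
key 0.087 [359. 246.]
key 0.053 [316. 325.]
key 0.087 [309. 268.]
```

Call:
apply_moves(
  series=[1, 0.6, -0.8, 0, 40, 1, 0.6, -0.8, 0, 20, 1, 0.6, -0.8, 0, 5, 1, 0.6, -0.8, 0, 3, 1, 0.6, -0.8, 0, 3, 1, 0.6, -0.8, 0, 3],
  newtons=20,
)

```text
time_s: 13.7
tool_pos: [0.4325, -0.3, 0.0562]
orientation: [0.703, 0.082, 0.701, -0.089]
contact_force: [-0.2, 0.1, 0.8]
opening: 0.0088
```

Run:
```python
from h import *
s,t,R=st(); print(R.T@s['contact_force'],to((.4325,-.3,.056),76))
f=grab('scene'); im=f['img'][130:220,160:260]; cv2.imwrite('pics/b6.png',cv2.resize(im,None,fx=7,fy=6,interpolation=2))
```

```text
t 13.7 p [ 432.5 -300.    56.2] jaw 76.0 F [-0.2  0.1  0.8] M [ 0.02  0.11 -0.05] op 8.8 q [-0.82  0.15  1.97 -0.01  1.01 -2.14]
[-0.81666231  0.03395086 -0.18110837] (array([ 0.2,  0. , -0. ]), np.float64(0.0))
```

View pics/b6.png

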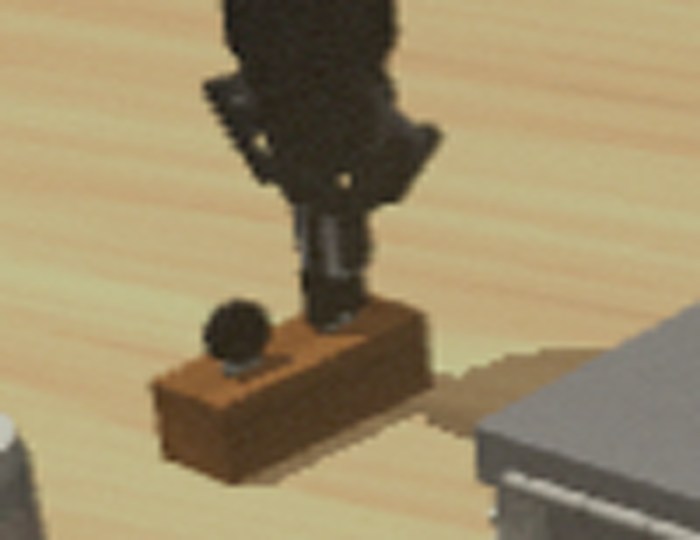

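Call:
apply_moves(
  series=[0, 0, 0, 0, 3, 0, 0, 0, 0, 3, -10, 0, 0, 0, 3, -25, 0, 0, 0, 3, -45, 0, 0, 0, 3, -80, 0, 0, 0, 3, -130, 0, 0, 0, 3, -150, 0, 0, 0, 3, -150, 0, 0, 0, 3],
  newtons=110,
)

```text
time_s: 14.88
tool_pos: [0.4331, -0.2995, 0.209]
orientation: [0.705, 0.081, 0.699, -0.091]
contact_force: [0.4, 0.5, -0.7]
opening: 0.0055
```

Run:
```python
from h import *
s,t,R=st(); print(to((.4552,.0441,.18),78.8))
f=grab('scene'); im=f['img'][60:220,160:270]; cv2.imwrite('pics/b7.png',cv2.resize(im,None,fx=5,fy=3.7,interpolation=2))
```

```text
t 14.88 p [ 433.1 -299.5  209. ] jaw 76.0 F [ 0.4  0.5 -0.7] M [ 0.07 -0.02  0.02] op 5.5 q [-0.82 -0.06  1.88 -0.01  1.31 -2.14]
(array([ 24.3, 339.1, -61.7]), np.float64(-2.8))
```

View pics/b7.png

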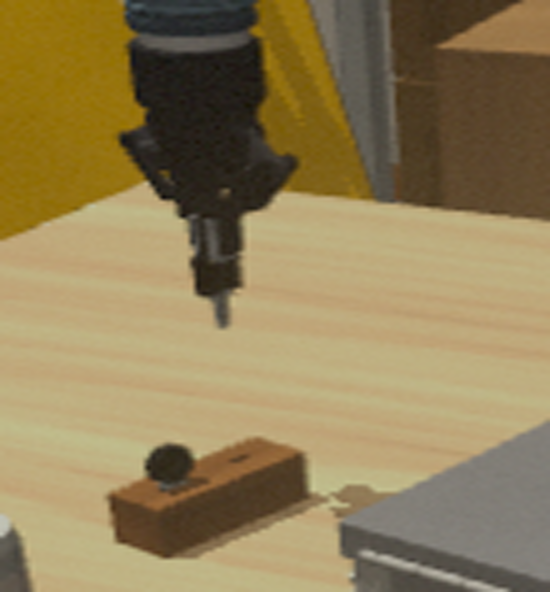

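Call:
apply_moves(
  series=[10, 50, -9, -1, 3, 24, 112, -20, -2, 3, 24, 174, -32, -2.8, 3, 24, 236, -43, -2.8, 3, 24, 290, -53, -2.8, 3, 24, 325, -59, -2.8, 3, 24, 339.1, -61.7, -2.8, 3, 24, 339.1, -61.7, -2.8, 3, 24, 339.1, -61.7, -2.8, 3, 24, 339.1, -61.7, -2.8, 3],
)

```text
time_s: 16.18
tool_pos: [0.4544, 0.044, 0.179]
orientation: [0.705, 0.065, 0.702, -0.073]
contact_force: [-0.5, -0.5, -0.6]
opening: 0.0048
```

Run:
```python
from h import *
s,t,R=st(); print(R, to((.4552,.0441,.16),78.8))
f=grab('scene'); im=f['img'][110:220,250:360]; cv2.imwrite('pics/b8.png',cv2.resize(im,None,fx=7,fy=5.4,interpolation=2))
f=grab('top'); im=f['img'][210:310,210:320]; cv2.imwrite('pics/b9.png',cv2.resize(im,None,fx=6,fy=6,interpolation=2))
```

```text
t 16.18 p [454.4  44.  179. ] jaw 78.7 F [-0.5 -0.5 -0.6] M [ 0.03 -0.04  0.04] op 4.8 q [-0.15 -0.2   2.06 -0.01  1.27 -1.52]
[[ 0.00347755  0.1953533   0.98072677]
 [-0.01167478  0.98067379 -0.19530135]
 [-0.9999258  -0.0107706   0.00569105]] (array([19. ,  0.5,  0.6]), np.float64(-0.1))
```

View pics/b8.png

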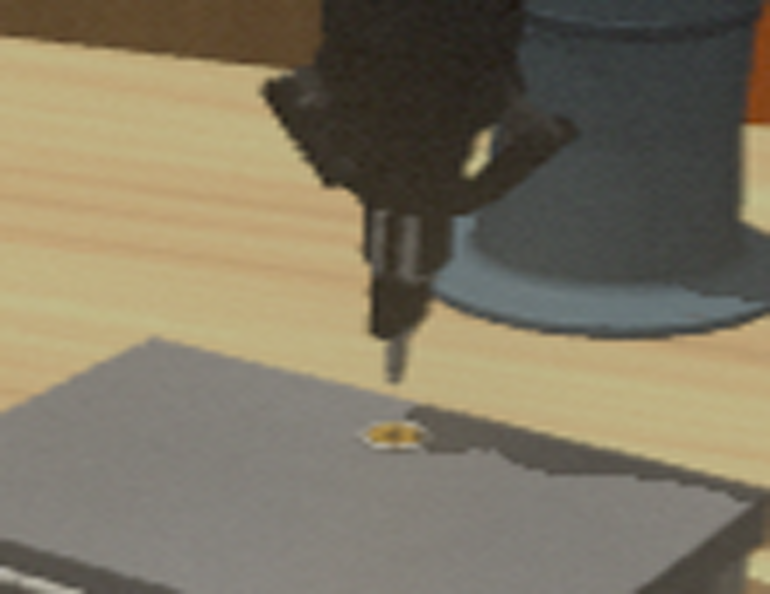

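View pics/b9.png

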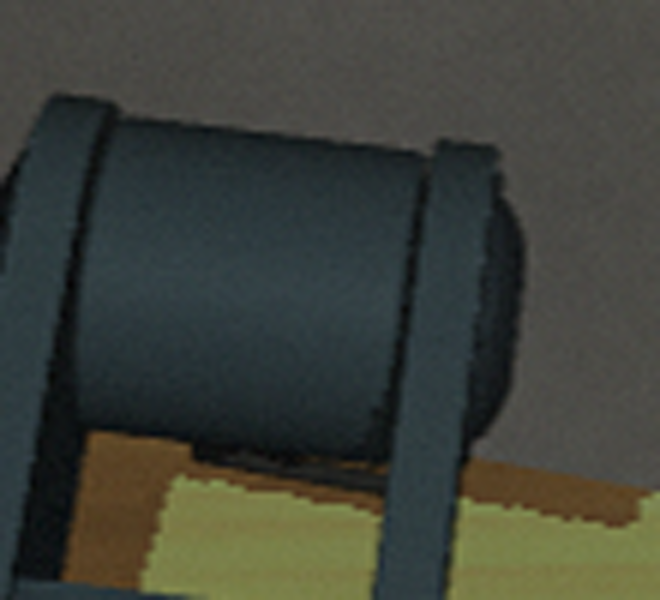

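Run:
```python
from h import *
s,t,R=pose(); f=grab('scene')
c=lambda p: np.round((proj(f,p)-[250,110]+.5)*[7,5.4]-.5,1)
print('lock',c((.4552,.0441,.113)),'tip',c(t+R[:,0]*.0362),'shoulder',c(t+R[:,0]*.0082),'tcp',c(t))
print('d tip per 1cm x,y,z',[c(t+np.eye(3)[i]*.01)-c(t) for i in range(3)])
cv2.imwrite('pics/b10.png',cv2.resize(f['img'][160:200,290:330],None,fx=15,fy=15,interpolation=2))
cc=lambda p: np.round((proj(f,p)-[290,160]+.5)*15-.5,1)
print(cc((.4552,.0441,.113)),cc(t+R[:,0]*.0362),cc(t+R[:,0]*.0082))
```

```text
lock [396.4 431.2] tip [398.8 380.6] shoulder [402.  332.7] tcp [403.  318.4]
d tip per 1cm x,y,z [array([-8.8,  8.1]), array([23.8,  3.5]), array([  0.9, -17.6])]
[249.9 448.8] [255.1 308.2] [262. 175.]
```

View pics/b10.png

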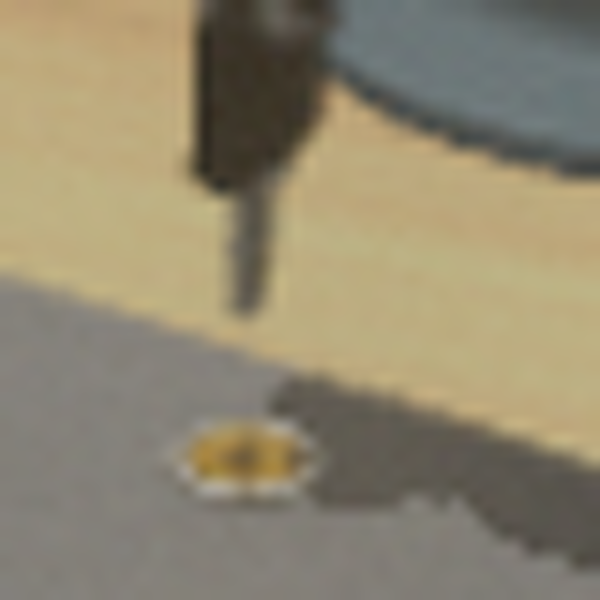

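Run:
```python
from h import *
print(to((.4557,.0454,.152),78.8))
```

```text
(array([27.1,  1.5,  0.9]), np.float64(-0.0))
```

Call:
apply_moves(
  series=[15, 1.5, 0.9, 0, 3, 25, 1.5, 0.9, 0, 3, 27.1, 1.5, 0.9, 0, 3, 27.1, 1.5, 0.9, 0, 3, 27.1, 1.5, 0.9, 0, 3],
)

```text
time_s: 16.95
tool_pos: [0.456, 0.0453, 0.1524]
orientation: [0.706, 0.065, 0.702, -0.073]
contact_force: [0.3, 0.1, -0.4]
opening: 0.0055
```

Run:
```python
from h import *
s,t,R=st(); print(to((.4557,.0454,.148),78.8),np.round(R[:,0],4))
f=grab('scene')
cv2.imwrite('pics/b11.png',cv2.resize(f['img'][160:200,290:330],None,fx=15,fy=15,interpolation=2))
cc=lambda p: np.round((proj(f,p)-[290,160]+.5)*15-.5,1)
print(cc((.4552,.0441,.113)),cc(t+R[:,0]*.0362),cc(t+R[:,0]*.0082))
```

```text
t 16.95 p [456.   45.3 152.4] jaw 78.8 F [ 0.3  0.1 -0.4] M [ 0.05  0.02 -0.05] op 5.5 q [-0.14 -0.16  2.08 -0.01  1.22 -1.51]
(array([ 4.4,  0. , -0.3]), np.float64(-0.0)) [ 0.0044 -0.0117 -0.9999]
[249.9 448.8] [252.7 437.3] [259.7 306.9]
```

View pics/b11.png

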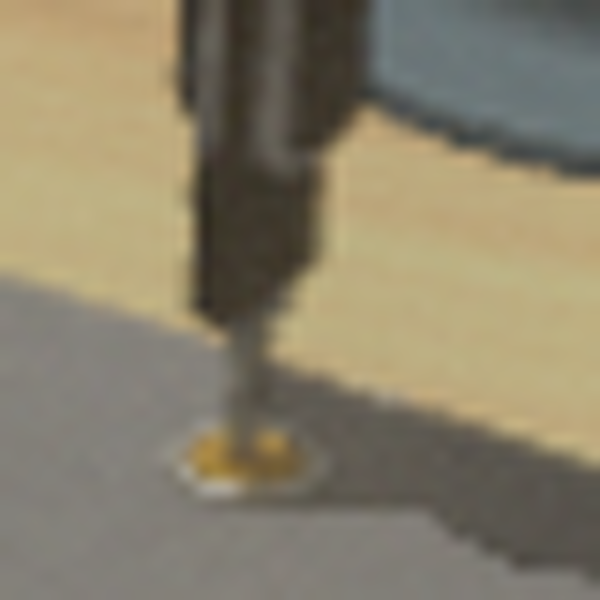

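Call:
apply_moves(
  series=[2, 0.5, 0, 0, 3, 3, 0.5, 0, 0, 3, 4, 0.5, 0, 0, 3, 5, 0.5, 0, 0, 3, 6, 0.5, 0, 0, 3],
)

```text
time_s: 17.62
tool_pos: [0.4561, 0.0458, 0.1463]
orientation: [0.706, 0.065, 0.702, -0.073]
contact_force: [0.4, 0.2, 0.1]
opening: 0.005
```

Run:
```python
from h import *
s,t,R=st(); print(np.round(R.T@s['contact_force'],1),np.round(R.T@s['wrist_torque'],2))
```

```text
t 17.62 p [456.1  45.8 146.3] jaw 78.8 F [0.4 0.2 0.1] M [ 0.02  0.01 -0.05] op 5.0 q [-0.14 -0.16  2.09 -0.01  1.2  -1.51]
[-0.1  0.3  0.3] [0.05 0.01 0.02]
```

Call:
apply_moves(
  series=[1.5, 0, 0, 0, 3, 2.5, 0, 0, 0, 3, 3.5, 0, 0, 0, 3, 4.5, 0, 0, 0, 3],
)

```text
time_s: 18.12
tool_pos: [0.4561, 0.0457, 0.1419]
orientation: [0.706, 0.065, 0.702, -0.073]
contact_force: [-1.3, 0.2, 2.8]
opening: 0.005
```

Run:
```python
from h import *
s,t,R=st(); print(np.round(R.T@s['contact_force'],1),np.round(R.T@s['wrist_torque'],2))
f=grab('scene')
cv2.imwrite('pics/b12.png',cv2.resize(f['img'][160:200,290:330],None,fx=15,fy=15,interpolation=2))
```

```text
t 18.12 p [456.1  45.7 141.9] jaw 78.8 F [-1.3  0.2  2.8] M [ 0.09  0.29 -0.02] op 5.0 q [-0.14 -0.15  2.09 -0.01  1.19 -1.51]
[-2.8 -0.1 -1.3] [0.02 0.31 0.03]
```

View pics/b12.png

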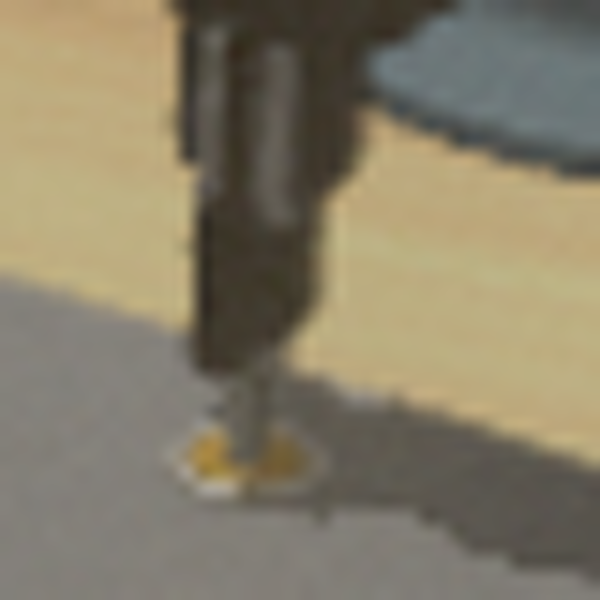

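Call:
apply_moves(
  series=[1, 0, 0.8, 0, 3, 1.5, 0, -1, 0, 3, 2, 0, 0.8, 0, 3, 2.5, 0, -1, 0, 3, 3, 0, 0.8, 0, 3, 3.5, 0, -1, 0, 3, 4, 0, 0.5, 0, 3, 4.5, 0, -1, 0, 3],
)

```text
time_s: 19.18
tool_pos: [0.4552, 0.0458, 0.1373]
orientation: [0.706, 0.065, 0.702, -0.073]
contact_force: [-2.7, 0.2, 4.2]
opening: 0.0052
```

Run:
```python
from h import *
s,t,R=st(); print(np.round(R.T@s['contact_force'],1),np.round(R.T@s['wrist_torque'],2))
```

```text
t 19.18 p [455.2  45.8 137.3] jaw 78.8 F [-2.7  0.2  4.2] M [ 0.13  0.51 -0.05] op 5.2 q [-0.14 -0.15  2.1  -0.01  1.18 -1.51]
[-4.2 -0.4 -2.6] [0.04 0.53 0.03]
```

Call:
apply_moves(
  series=[1, 0, 0.8, 0, 3, 1.8, 0, -1, 0, 3, 2.6, 0, 0.6, 0, 3, 3.4, 0, -1.2, 0, 3, 4.2, 0, 0.6, 0, 3, 5, 0, -1.2, 0, 3, 5.8, 0, 0.6, 0, 3, 6.6, 0, -1.2, 0, 3, 7, 0, 0, 0, 3],
)

```text
time_s: 20.3
tool_pos: [0.4557, 0.0457, 0.1314]
orientation: [0.706, 0.065, 0.701, -0.073]
contact_force: [-5.2, 0.5, 9.0]
opening: 0.0051
```

Run:
```python
from h import *
s,t,R=st(); print(np.round(R.T@s['contact_force'],1),np.round(R.T@s['wrist_torque'],2))
```

```text
t 20.3 p [455.7  45.7 131.4] jaw 78.8 F [-5.2  0.5  9. ] M [0.13 1.11 0.02] op 5.1 q [-0.14 -0.14  2.1  -0.01  1.17 -1.51]
[-9.1 -0.6 -5.1] [-0.03  1.11 -0.09]
```

Call:
apply_moves(
  series=[2, 0, -1.5, 0, 3, 2.5, 0, 0.6, 0, 3, 3.2, 0, -1.5, 0, 3, 4, 0, 0.6, 0, 3, 4.8, 0, -1.5, 0, 3, 5.6, 0, 0.6, 0, 3, 6.4, 0, -1.5, 0, 3, 7.2, 0, 0.6, 0, 3, 8, 0, -1.5, 0, 3, 8.6, 0, 0.6, 0, 3, 9, 0, -0.6, 0, 3],
)

```text
time_s: 21.68
tool_pos: [0.4556, 0.0457, 0.1235]
orientation: [0.706, 0.065, 0.701, -0.073]
contact_force: [-4.9, -0.4, 10.1]
opening: 0.0054
```

Run:
```python
from h import *
s,t,R=st(); print(np.round(R.T@s['contact_force'],1),np.round(R.T@s['wrist_torque'],2))
f=grab('scene')
cv2.imwrite('pics/b13.png',cv2.resize(f['img'][160:200,290:330],None,fx=15,fy=15,interpolation=2))
```

```text
t 21.68 p [455.6  45.7 123.5] jaw 78.8 F [-4.9 -0.4 10.1] M [0.12 0.93 0.03] op 5.4 q [-0.14 -0.13  2.11 -0.01  1.15 -1.51]
[-10.1  -1.4  -4.6] [-0.04  0.94 -0.06]
```

View pics/b13.png

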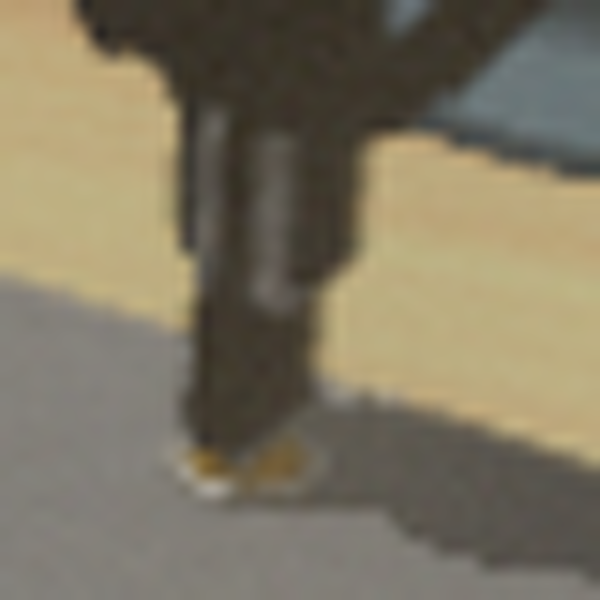

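Call:
apply_moves(
  series=[1.5, 0, -1, 0, 3, 2, 0, 0.6, 0, 3, 2.5, 0, -1, 0, 3, 3, 0, 0.6, 0, 3, 3.5, 0, -1, 0, 3, 4, 0, 0.6, 0, 3, 4, 0, -0.5, 0, 3, 4, 0, -0.5, 0, 3],
)

```text
time_s: 22.72
tool_pos: [0.4556, 0.0457, 0.1213]
orientation: [0.706, 0.065, 0.701, -0.073]
contact_force: [-7.6, 0.3, 15.8]
opening: 0.0049
```

Run:
```python
from h import *
s,t,R=st(); print(np.round(R.T@s['contact_force'],1),np.round(R.T@s['wrist_torque'],2))
```

```text
t 22.73 p [455.6  45.7 121.3] jaw 78.8 F [-7.6  0.3 15.8] M [ 0.14  1.49 -0.01] op 4.9 q [-0.14 -0.12  2.11 -0.01  1.15 -1.51]
[-15.9  -1.3  -7.4] [-0.01  1.49 -0.15]
```

Call:
apply_moves(
  series=[2.5, 0, -1.5, 0, 3, 3, 0, 0.5, 0, 3, 3.5, 0, -1.5, 0, 3, 3.5, 0, 0.5, 0, 3, 3.5, 0, -1.5, 0, 3, 3.5, 0, -0.8, 0, 3],
)

```text
time_s: 23.48
tool_pos: [0.4559, 0.0457, 0.1212]
orientation: [0.707, 0.065, 0.701, -0.073]
contact_force: [-11.8, 0.4, 24.4]
opening: 0.0052
```

Run:
```python
from h import *
s,t,R=st(); print(np.round(R.T@s['contact_force'],1),np.round(R.T@s['wrist_torque'],2))
f=grab('scene')
cv2.imwrite('pics/b14.png',cv2.resize(f['img'][160:200,290:330],None,fx=15,fy=15,interpolation=2))
```

```text
t 23.48 p [455.9  45.7 121.2] jaw 78.8 F [-11.8   0.4  24.4] M [ 0.14  2.23 -0.03] op 5.2 q [-0.14 -0.12  2.11 -0.01  1.15 -1.51]
[-24.4  -2.1 -11.4] [-0.    2.21 -0.3 ]
```

View pics/b14.png

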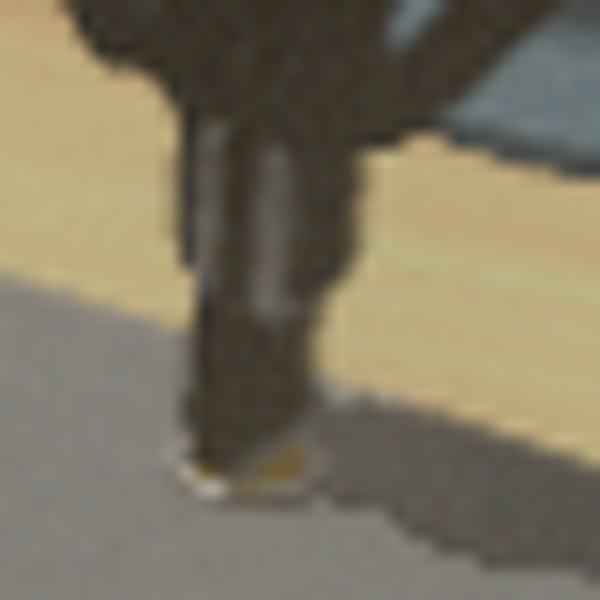

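Call:
apply_moves(
  series=[1.5, 0, -1.5, 0, 3, 1.5, 0, -1.5, 0, 3, 1.5, 0, -1.5, 0, 3],
)

```text
time_s: 23.9
tool_pos: [0.4554, 0.0457, 0.1213]
orientation: [0.707, 0.064, 0.7, -0.073]
contact_force: [-5.1, -0.2, 12.3]
opening: 0.0051
```

Run:
```python
from h import *
s,t,R=st(); print(np.round(R.T@s['contact_force'],1),np.round(R.T@s['wrist_torque'],2))
```

```text
t 23.9 p [455.4  45.7 121.3] jaw 78.8 F [-5.1 -0.2 12.3] M [ 0.09  1.07 -0.04] op 5.1 q [-0.14 -0.13  2.11 -0.01  1.15 -1.51]
[-12.3  -1.3  -4.8] [ 0.03  1.06 -0.12]
```

Call:
apply_moves(
  series=[1.2, 0, -0.6, 5, 3, 1.2, 0, -0.6, 13, 3, 1.2, 0, -0.6, 21, 3, 1.2, 0, -0.6, 29, 3, 1.2, 0, -0.6, 37, 3, 1.2, 0, -0.6, 45, 3, 1.2, 0, -0.6, 45, 3],
)

```text
time_s: 24.78
tool_pos: [0.456, 0.0465, 0.1213]
orientation: [0.629, 0.332, 0.618, -0.335]
contact_force: [-2.5, 3.6, 8.0]
opening: 0.0052
```

Run:
```python
from h import *
s,t,R=st(); print(np.round(R.T@s['contact_force'],1),np.round(R.T@s['wrist_torque'],2))
f=grab('scene')
cv2.imwrite('pics/b15.png',cv2.resize(f['img'][150:200,280:340],None,fx=12,fy=12,interpolation=2))
```

```text
t 24.77 p [456.   46.5 121.3] jaw 33.8 F [-2.5  3.6  8. ] M [ 0.73  0.36 -0.01] op 5.2 q [-0.14 -0.13  2.11 -0.01  1.14 -0.73]
[-8.1 -0.1 -4.2] [0.01 0.81 0.1 ]
```

View pics/b15.png

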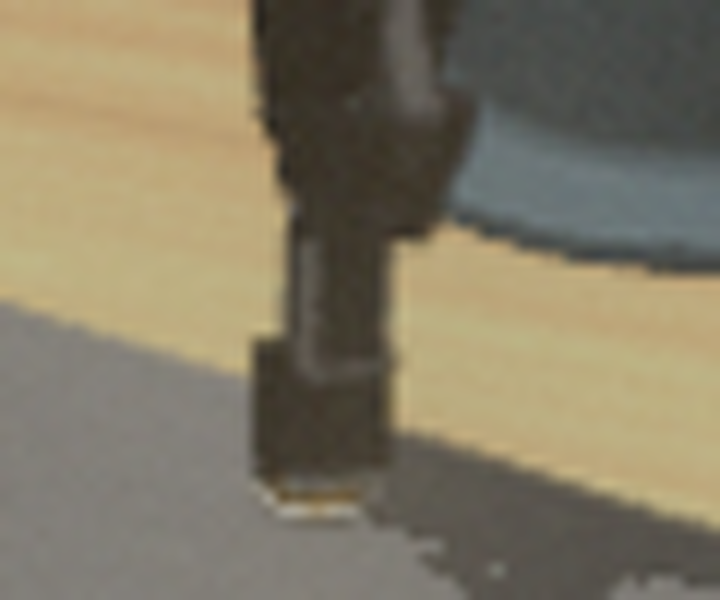

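Call:
apply_moves(
  series=[1.2, 0, -0.6, 8, 3, 1.2, 0, -0.6, 16, 3, 1.2, 0.1, -0.7, 24, 3, 1.2, 0.2, -0.8, 32, 3, 1.2, 0.3, -0.8, 40, 3, 1.2, 0.4, -0.8, 47, 3, 1.2, 0.4, -0.8, 47, 3],
)

```text
time_s: 25.7
tool_pos: [0.4577, 0.0471, 0.1214]
orientation: [0.446, 0.556, 0.432, -0.552]
contact_force: [-0.9, 0.7, 6.1]
opening: 0.0052
```

Run:
```python
from h import *
s,t,R=st(); print(np.round(R.T@s['contact_force'],1),np.round(R.T@s['wrist_torque'],3))
f=grab('scene')
cv2.imwrite('pics/b16.png',cv2.resize(f['img'][150:200,280:340],None,fx=12,fy=12,interpolation=2))
```

```text
t 25.7 p [457.7  47.1 121.4] jaw -13.2 F [-0.9  0.7  6.1] M [0.09 0.06 0.11] op 5.2 q [-0.14 -0.12  2.11 -0.01  1.14  0.1 ]
[-6.1 -1.  -0.5] [-0.107  0.075 -0.082]
```

View pics/b16.png

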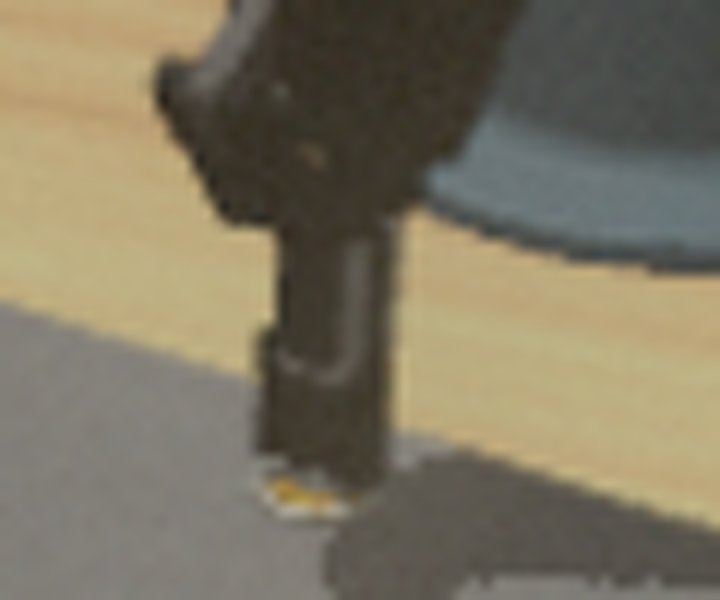

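Call:
apply_moves(
  series=[1.2, 0, 0, 3, 3, 1.2, 0, 0, 6, 3, 1.2, 0, 0, 8, 3, 1.2, 0, 0, 8, 3],
)

```text
time_s: 26.25
tool_pos: [0.4587, 0.0469, 0.1213]
orientation: [0.407, 0.586, 0.392, -0.581]
contact_force: [-2.8, -0.1, 7.7]
opening: 0.0054
```

Run:
```python
from h import *
s,t,R=st(); print(np.round(R.T@s['contact_force'],1),np.round(R.T@s['wrist_torque'],3))
```

```text
t 26.25 p [458.7  46.9 121.3] jaw -21.2 F [-2.8 -0.1  7.7] M [0.03 0.56 0.04] op 5.4 q [-0.14 -0.12  2.11 -0.01  1.14  0.24]
[-7.7 -2.4  1.1] [-0.045 -0.173 -0.538]
```

Call:
apply_moves(
  series=[1, -1, -0.3, 2, 3, 1, -1.5, -0.5, 4, 3, 1, -1.5, -0.5, 4, 3],
)

```text
time_s: 26.62
tool_pos: [0.4586, 0.0472, 0.1213]
orientation: [0.387, 0.6, 0.371, -0.593]
contact_force: [-2.1, -3.0, 7.4]
opening: 0.0051
```

Run:
```python
from h import *
s,t,R=st(); print(np.round(R.T@s['contact_force'],1),np.round(R.T@s['wrist_torque'],3), np.round(R[:,0],3))
f=grab('scene')
cv2.imwrite('pics/b17.png',cv2.resize(f['img'][150:200,280:340],None,fx=12,fy=12,interpolation=2))
f=grab('top')
cv2.imwrite('pics/b18.png',cv2.resize(f['img'][230:300,230:310],None,fx=8,fy=8,interpolation=2))
```

```text
t 26.62 p [458.6  47.2 121.3] jaw -25.2 F [-2.1 -3.   7.4] M [-0.37  0.36  0.05] op 5.1 q [-0.14 -0.13  2.11 -0.01  1.13  0.31]
[-7.4 -0.4  3.7] [-0.066 -0.49  -0.168] [ 0.021 -0.015 -1.   ]
```

View pics/b17.png

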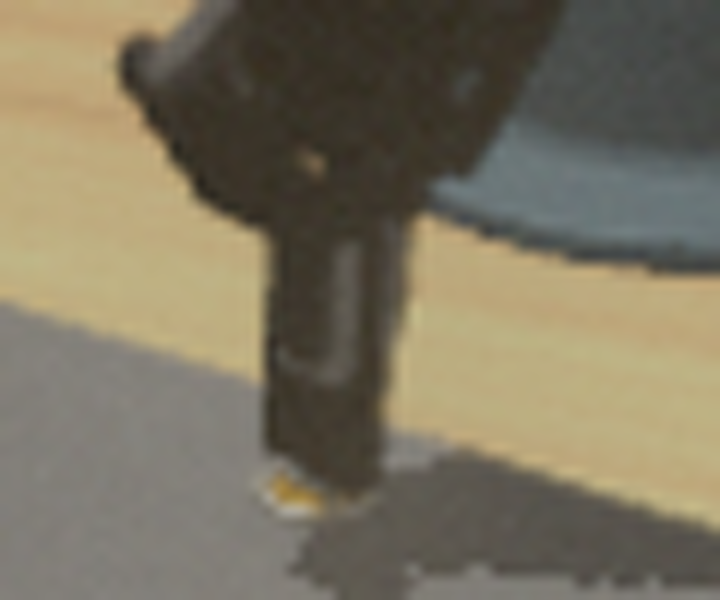

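View pics/b18.png

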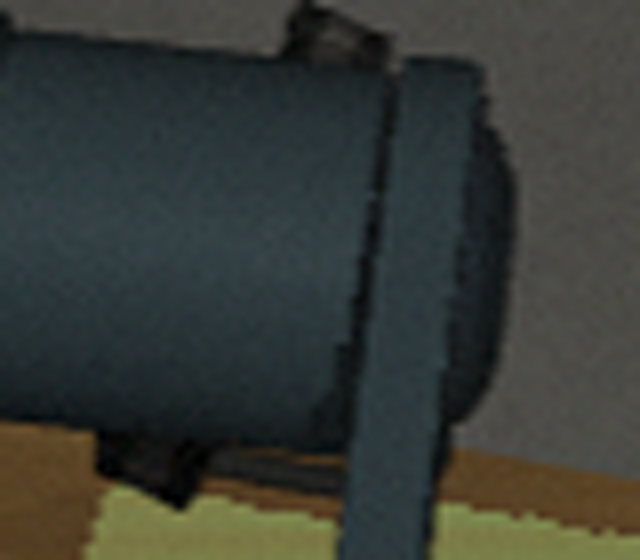

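Call:
apply_moves(
  series=[0.8, -1, -1, 3, 3, 0.8, -1, -1, 5, 3, 0.8, -1, -1, 5, 3],
)

```text
time_s: 27.1
tool_pos: [0.4588, 0.0475, 0.1213]
orientation: [0.362, 0.616, 0.344, -0.609]
contact_force: [-3.0, -3.3, 7.2]
opening: 0.005
```

Run:
```python
from h import *
s,t,R=st(); print(np.round(R.T@s['contact_force'],1),np.round(R.T@s['wrist_torque'],3), np.round(R[:,0],3))
```

```text
t 27.1 p [458.8  47.5 121.3] jaw -30.1 F [-3.  -3.3  7.2] M [-0.66  0.63  0.25] op 5.0 q [-0.13 -0.13  2.11 -0.02  1.13  0.4 ]
[-7.2 -0.8  4.4] [-0.274 -0.879 -0.211] [ 0.022 -0.017 -1.   ]
```

Run:
```python
from h import *
for i in range(8): f=grab('scene')
s,t,R=st(); print(np.round(R.T@s['contact_force'],1),np.round(R.T@s['wrist_torque'],3))
cv2.imwrite('pics/b19.png',cv2.resize(f['img'][150:200,280:340],None,fx=12,fy=12,interpolation=2)); cv2.imwrite('pics/b20.png',f['img'])
f=grab('top','b21.png')
```

```text
t 27.5 p [458.8  47.5 121.3] jaw -30.1 F [-3.3 -3.1  7. ] M [-0.65  0.66  0.21] op 5.4 q [-0.13 -0.13  2.11 -0.02  1.13  0.4 ]
[-7.1 -1.1  4.4] [-0.234 -0.893 -0.245]
```

View pics/b19.png

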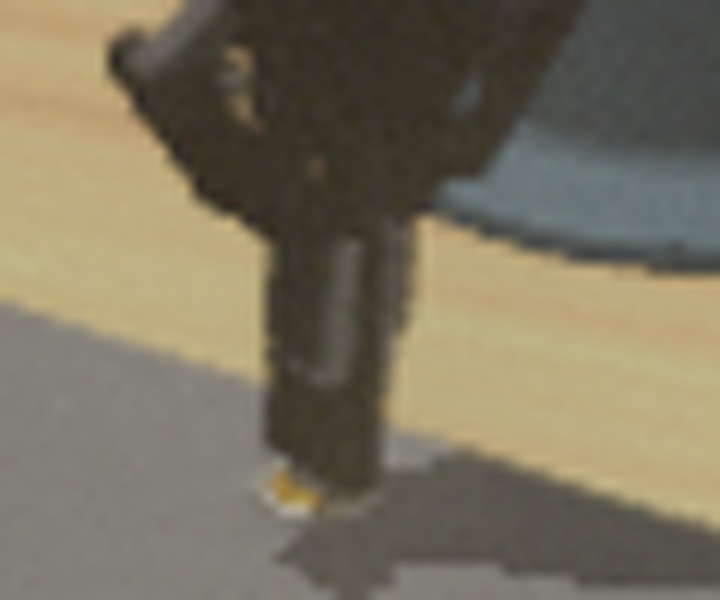

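View pics/b20.png

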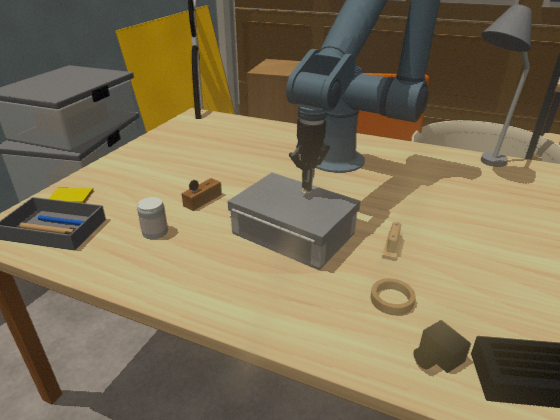

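View pics/b21.png

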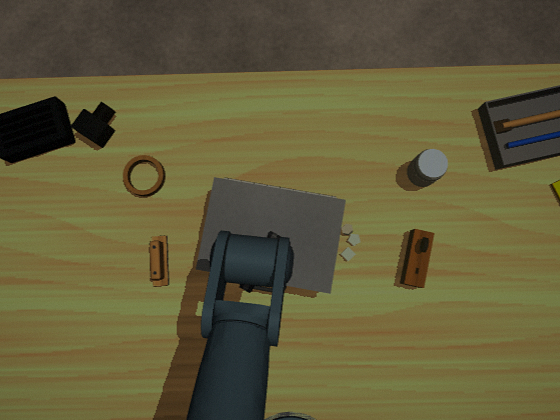

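Call:
apply_moves(
  series=[1.2, -0.3, 0.2, 1.5, 3, 1.2, -0.3, 0.2, 2, 3, 1.2, -0.3, 0.2, 2, 3, 1.2, -0.3, 0.2, 2, 3],
)

```text
time_s: 28.05
tool_pos: [0.4592, 0.0471, 0.1213]
orientation: [0.352, 0.623, 0.333, -0.614]
contact_force: [-3.8, -1.0, 8.4]
opening: 0.0054
```

Run:
```python
from h import *
for i in range(6):
    f=grab('scene'); s,t,R=st(); print(np.round(R.T@s['contact_force'],1),np.round(R.T@s['wrist_torque'],3))
```

```text
t 28.1 p [459.2  47.1 121.3] jaw -32.0 F [-3.3 -0.3  8.9] M [-0.07  0.83  0.24] op 5.2 q [-0.13 -0.13  2.11 -0.02  1.13  0.43]
[-9.  -2.4  2. ] [-0.258 -0.494 -0.666]
t 28.15 p [459.2  47.1 121.3] jaw -32.0 F [-4.2  1.   8.7] M [-0.05  0.83  0.27] op 5.0 q [-0.13 -0.13  2.11 -0.02  1.13  0.43]
[-8.8 -3.8  1.4] [-0.282 -0.475 -0.677]
t 28.2 p [459.2  47.1 121.3] jaw -32.0 F [-4.6  0.   9.4] M [-0.08  0.78  0.24] op 5.3 q [-0.13 -0.13  2.11 -0.02  1.13  0.43]
[-9.5 -3.7  2.4] [-0.252 -0.474 -0.619]
t 28.25 p [459.2  47.1 121.3] jaw -32.0 F [-4.5 -0.6 10.9] M [-0.03  0.79  0.27] op 5.2 q [-0.13 -0.13  2.11 -0.02  1.13  0.43]
[-10.9  -3.2   2.9] [-0.284 -0.433 -0.656]
t 28.3 p [459.2  47.1 121.3] jaw -32.0 F [-4.1 -0.5  9.5] M [-0.1   0.79  0.25] op 5.3 q [-0.13 -0.13  2.11 -0.02  1.13  0.43]
[-9.5 -2.9  2.6] [-0.267 -0.497 -0.611]
t 28.35 p [459.2  47.1 121.3] jaw -32.0 F [-3.9 -0.3 10.1] M [-0.07  0.83  0.29] op 5.4 q [-0.13 -0.13  2.11 -0.02  1.13  0.43]
[-10.2  -2.8   2.4] [-0.308 -0.489 -0.662]
```

Run:
```python
from h import *
print(bot.finish_job())
st()
```

```text
the job is handed in; nothing more can be done
None
the job is handed in; nothing more can be done
```

The job is handed in at about 28 s of the 67 s allowed. The gripper is still holding the key turned against the stop, ready for you to lift the lid.

- **Chips:** I swept all three off the right end of the lid with the scraper. The pictures showed the lid clear and the chips on the bench beside the box.
- **Scraper:** it stands upright on its sole at about its starting place.
- **Key in the lock:** I rocked the square-headed key down past the pins. The tool stopped within 0.1 mm of the depth worked out for fully home and stayed there under a 24 N push.
- **Turn:** the gripper turned about 110° clockwise, which covers the quarter turn plus the key's play and some give. The resisting torque held at 0.25–0.31 N m in the last readings. The spring and friction account for at most 0.11 N m, so I take the plug to be at its stop.
- **Left alone:** in the last overview pictures, the round-headed key, tin and tape were where they started.

**Less certain:**
- The lock is hidden by the gripper, so the stop is judged from torque, not seen.
- The last 2° of turn raised the torque little if at all, so the key may have slipped slightly between the pads.
- The tool is tilted about 1.5°, and it shifted about 4 mm sideways while turning.

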